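# Check off a kit on the tray keys

## Task

Check off the kit: lightly press down the yellow key on the tray that holds the ball bearing, then the key on the gear's tray, then the key on the brass fitting's tray, so that all three stay down. The star knob is not in this kit, so leave its key up, and do not lift or shift any of the parts or the other things on the bench.

Things in the scene. Friction and masses are not known exactly. Their poses are not given: they have to be found in the camera images.
- key_bearing (a joint): how far the yellow key of the bearing tray is pressed down (m): 0 fully up (it may start up to 0.0015 down), 0.012 at its stop; it slides straight down against about 3 N of friction, stays where it is left and does not spring back. It counts as down beyond 0.006 and should bear no more than 25 N
- cap_bearing (a point): centre of the flat top of the yellow key of the bearing tray: a round key 30 mm across, its top 42 mm above the worktop when up and 30 mm when at its stop, standing out of a grey housing 42 x 50 mm whose top is 26 mm above the worktop; the point goes down with the key
- tray_bearing: grey kitting tray that holds the bearing, fixed to the worktop, 126 x 78 mm; origin under its centre on the worktop, z up, local +x toward the key end, away from the robot: the key stands at local x = +40 mm, the part bay with a 14 mm high rim is centred at local x = -23 mm. All four trays look alike and they change places; only the part in the bay tells which is which
- bearing: steel ball bearing, a plain ring 44 mm across and 13 mm high; loose in the bay of its tray, origin at the centre of its underside, 6 mm above the worktop
- key_gear (a joint): how far the yellow key of the gear tray is pressed down (m): 0 fully up (it may start up to 0.0015 down), 0.012 at its stop; it slides straight down against about 3 N of friction, stays where it is left and does not spring back. It counts as down beyond 0.006 and should bear no more than 25 N
- cap_gear (a point): centre of the flat top of the yellow key of the gear tray: a round key 30 mm across, its top 42 mm above the worktop when up and 30 mm when at its stop, standing out of a grey housing 42 x 50 mm whose top is 26 mm above the worktop; the point goes down with the key
- tray_gear: grey kitting tray that holds the gear, fixed to the worktop, 126 x 78 mm; origin under its centre on the worktop, z up, local +x toward the key end, away from the robot: the key stands at local x = +40 mm, the part bay with a 14 mm high rim is centred at local x = -23 mm. All four trays look alike and they change places; only the part in the bay tells which is which
- gear: grey steel spur gear, 60 mm across and 22 mm high, with teeth and a raised hub; loose in the bay of its tray, origin at the centre of its underside, 6 mm above the worktop
- key_fitting (a joint): how far the yellow key of the fitting tray is pressed down (m): 0 fully up (it may start up to 0.0015 down), 0.012 at its stop; it slides straight down against about 3 N of friction, stays where it is left and does not spring back. It counts as down beyond 0.006 and should bear no more than 25 N
- cap_fitting (a point): centre of the flat top of the yellow key of the fitting tray: a round key 30 mm across, its top 42 mm above the worktop when up and 30 mm when at its stop, standing out of a grey housing 42 x 50 mm whose top is 26 mm above the worktop; the point goes down with the key
- tray_fitting: grey kitting tray that holds the fitting, fixed to the worktop, 126 x 78 mm; origin under its centre on the worktop, z up, local +x toward the key end, away from the robot: the key stands at local x = +40 mm, the part bay with a 14 mm high rim is centred at local x = -23 mm. All four trays look alike and they change places; only the part in the bay tells which is which
- fitting: small brass hose fitting lying down, 40 mm long, 17 mm thick and 19 mm high; loose in the bay of its tray, origin at the centre of its underside, 6 mm above the worktop
- key_knob (a joint): how far the yellow key of the knob tray is pressed down (m): 0 fully up (it may start up to 0.0015 down), 0.012 at its stop; it slides straight down against about 3 N of friction, stays where it is left and does not spring back. It counts as down beyond 0.006 and should bear no more than 25 N
- cap_knob (a point): centre of the flat top of the yellow key of the knob tray: a round key 30 mm across, its top 42 mm above the worktop when up and 30 mm when at its stop, standing out of a grey housing 42 x 50 mm whose top is 26 mm above the worktop; the point goes down with the key
- tray_knob: grey kitting tray that holds the knob, fixed to the worktop, 126 x 78 mm; origin under its centre on the worktop, z up, local +x toward the key end, away from the robot: the key stands at local x = +40 mm, the part bay with a 14 mm high rim is centred at local x = -23 mm. All four trays look alike and they change places; only the part in the bay tells which is which
- knob: black plastic star knob standing with its bright stud upward, 38 mm across and 43 mm high; loose in the bay of its tray, origin at the centre of its underside, 6 mm above the worktop
- driver_yellow: screwdriver with a yellow handle, 156 mm long, lying loose; a bystander, origin at the centre of its underside
- spray_can: upright white bottle with a dark and red band, 52 mm across, 158 mm high, loose; a bystander, origin at the centre of its underside
- oil_bottle: upright white oil bottle with a red nozzle, 48 mm across, 131 mm high, loose; a bystander, origin at the centre of its underside
- tape_roll: yellow roll of tape lying flat, 68 mm across, 19 mm high, loose; a bystander, origin at the centre of its underside
- marker: white marker pen with a black cap, 136 mm long, lying loose; a bystander, origin at the centre of its underside
- bench_vice: blue bench vice fixed between the trays, 239 x 110 mm, 110 mm high; origin about the middle of its underside, long side along its x
- clamp_fixture: fixed plate with a toggle clamp behind the right-hand trays, 168 x 130 mm, its red-tipped handle 168 mm high; origin about the middle of its underside
- assort_case: open assortment case at the back, fixed, 130 x 172 mm, its raised lid 153 mm high; origin about the middle of its underside
Mind the look-alikes: they are no part of the job. Leave any black look-alike of the bearing alone.

How it is judged:
On the way, in this order (a step that is already met when the one before it is completed fails the run):
1. the key of the bearing tray is pressed down (value of joint key_bearing above 0.006 m), for 0.1 s.
2. the key of the gear tray is pressed down (value of joint key_gear above 0.006 m), for 0.1 s.
3. the key of the fitting tray is pressed down (value of joint key_fitting above 0.006 m), for 0.1 s.
At the end, for the whole second after the job is handed in: The keys of the bearing, gear and fitting trays are down by more than 6 mm, the key of the knob tray by less than 4 mm, and all four parts lie still within 15 mm of where they began (value of joint each of key_bearing, key_gear, key_fitting above 0.006 m and value of joint key_knob below 0.004 m and distance of each of bearing, gear, fitting, knob from where it was at the start of the episode below 0.015 m and linear speed of each of bearing, gear, fitting, knob below 0.02 m/s); the robot touches nothing.
It fails at once if a key goes down out of order (the gear's before the bearing's, or the fitting's before the gear's) ((value of joint key_gear above 0.004 m and value of joint key_bearing below 0.006 m) or (value of joint key_fitting above 0.004 m and value of joint key_gear below 0.006 m)).
It fails at once if the knob's key is pressed (value of joint key_knob above 0.004 m).
It fails at once if a tray or its key is pressed hard, with more than 25 N (contact force between any of the fingers, the arm and tray_bearing above 25 N or contact force between any of the fingers, the arm and tray_gear above 25 N or contact force between any of the fingers, the arm and tray_fitting above 25 N or contact force between any of the fingers, the arm and tray_knob above 25 N).
It fails at once if a part in a tray is lifted or shifted by more than 15 mm (distance of any of bearing, gear, fitting, knob from where it was at the start of the episode above 0.015 m).
It fails at once if a bystander is shifted by more than 20 mm (distance of any of driver_yellow, spray_can, oil_bottle, tape_roll, marker from where it was at the start of the episode above 0.02 m).
It also fails if it takes over 54 s, if anything falls off the work surface, if the arm or the gripper's body presses on something with over 40 N, if the wrist force passes 120 N, or if a joint passes its speed limit or range.

## Robot

A 6-joint arm with a two-finger parallel gripper is mounted at the origin on a cart in front of the work surface, level with it; the furniture and walls round the work are solid. World frame = base frame: x ahead of the robot, y to its left, z up, the work surface at z = 0. Lengths are in m, angles in rad, forces in N, time in s.
With the tool pointing down it reaches from about 0.35 to 0.8 m from the base axis. Payload 7.3 kg.
Tool frame: the origin (TCP) lies at the very end of the fingers, on their centre line; the grasp point (between the pads) lies 19 mm behind it (bot.hold_point_z is the distance from the TCP to the grasp point, in m); z points along the fingers, y is the line along which they close (so a half turn about z gives the same grasp; the last joint's range is limited). The gripper opens to 85 mm and grips with 20 to 120 N. Pads are 22 mm wide; open, the fingers measure 114 mm over their backs; the gripper's body (76 mm by 85 mm) begins 54 mm behind the grasp point. The pads swing forward as they close: fully open they stand 13 mm farther back than shut.
Start: joints at [-1.343, 0.342, 1.524, -0, 1.275, -0.146], TCP at [0.192, -0.489, 0.231] pointing down, gripper open.
Joint ranges: [-2.53, 2.53], [-0.77, 2.02], [0.04, 2.7], [-1, 4.14], [0.28, 2.66], [-3.11, 3.11]. Speed limits (rad/s): [2.57, 2.57, 3.14, 3.14, 3.14, 3.14].

## Interface

Orientations are given as a unit quaternion [w, x, y, z].
In Python, from workcell import get_state, cams, job_done, bot gives the robot as it stands. The module is installed in compiled form; this text tells all that it offers.
- The arm moves only by the shell command python3 -m handwheel 'ROWS' [FORCE]. ROWS is text: rows parted by semicolons, each of 5 numbers parted by spaces: the opening, from -1 (shut) to 1 (fully open), then the shift along the world's x, y, z each as a share of 40 mm, from -1 to 1, then the turn about the world's z as a share of 5 degrees, from -1 to 1. A call has exactly 10 rows; each row shifts and turns the commanded pose from where the row before left it; what a row does not reach is not made up. A row lasts 1/12 s, in which the tool goes at most 41.7 mm and 7.16 degrees, less where a joint would pass 70% of its speed; a pose out of reach is approached as far as the arm can. A call with a number of a shift or a turn outside -1 to 1 is refused whole. A call with a gripper value outside its range is refused whole. The fingers move at their own pace and stop on an object; FORCE is the grip in N (left out, the last holds). Time passes only in rows, so rows that do not move let the fingers close, or fill a call up. It gives the time, the measured TCP pose, the force, the opening and the grip force at its end, in the units of the state.
- get_state(): the state, without advancing time (a new reading comes with each control period).
- cams.capture(name): name is "side" or "top"; returns the picture (420x560x3 uint8, red, green, blue); there is no depth.
- cams.camera_info(name): a dict with "fovy" (degrees; the focal length in pixels is half the picture's height over the tangent of half this angle, whatever the lens; pixels are square), "cx", "cy" (the principal point, pixels), "R" (3x3) and "t" (3): a world point X has camera coordinates R X + t. Camera axes: x right, y down, z forward; pixel columns grow to the right and rows downward; lengths in m; the calibration is good to about 2 mm. A picture is of the moment at which its call begins. camera_info takes no time and is no camera call.
- job_done(): hands the job in; it is judged then, once.
The state is a dict: "t": time; "joint_pos": joint angles; "qd": joint speeds; "tau": joint torques, N m; "position": TCP position; "orientation": TCP orientation; "contact_force": force on the tool from outside, world axes, zero at the start; "torque": the same for the moment, N m; "finger_gap": finger opening in m; "finger_force": force on a finger pad.
Only numpy, scipy, OpenCV 4.12 (cv2) and the standard library are available. Lean on these libraries where they do the work, as an engineer would, in place of code of your own. Each camera call takes 0.05 s, during which the arm holds its last target. There are 200 camera calls.

## Working session

There is one attempt and no reset: what is moved stays moved. The work goes in short steps, Python scripts to look and compute and a shell command to move; the robot and the scene stay as the last step left them, time stands still between calls to the robot, and variables do not carry over. Pictures are saved under pics/ and viewed, at most 10 in all, crops included, and the job is handed in when it is done.

```bash
mkdir -p pics; python3 - <<'E'
from workcell import get_state,cams
import cv2
for n in("top","side"):
    im=cams.capture(n); cv2.imwrite(f"pics/{n}0.png",im[:,:,::-1])
    i=cams.camera_info(n); print(n,i)
s=get_state(); print(s["t"],s["position"],s["orientation"],s["finger_gap"])
E
```

```text
top {'fovy': 46.31853642285939, 'cx': 277.2874126791305, 'cy': 196.53821911365915, 'R': array([[ 0.01481344, -0.99982448, -0.01147057],
       [-0.99844066, -0.01417348, -0.05399408],
       [ 0.05382203,  0.01225252, -0.99847537]]), 't': array([0.22690115, 0.52604425, 1.29000318])}
side {'fovy': 48.598650228493675, 'cx': 280.64205516006166, 'cy': 213.74991309431473, 'R': array([[ 0.99099427, -0.1335959 ,  0.00908268],
       [-0.05178957, -0.44495073, -0.89405631],
       [ 0.1234836 ,  0.88553429, -0.4478625 ]]), 't': array([-0.49385646,  0.18321114,  0.81552851])}
0.1 [ 0.1916642  -0.4883927   0.23070576] [-6.81234030e-04  9.82582944e-01  1.85823285e-01 -6.66932794e-06] 0.0855127404036615
```

View pics/top0.png

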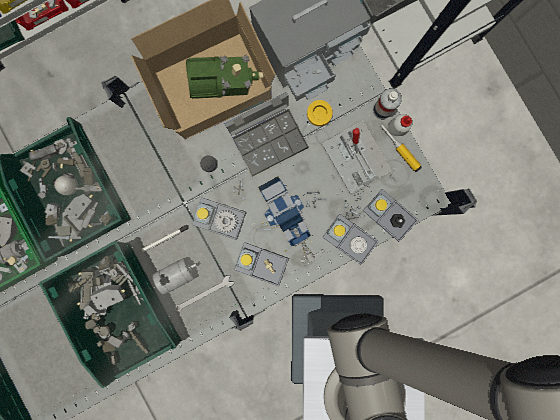

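View pics/side0.png

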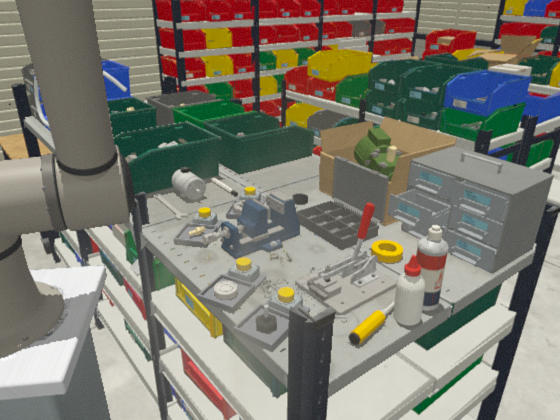

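Top view: the trays are (203,214) gear, (247,261) brass fitting, (340,231) ring bearing and (381,206) black knob. The black ring at (208,163) is off the trays, so it is the bearing look-alike. Next I'll confirm with one enlarged crop and measure the keys.

```bash
cat > h.py <<'E'
import numpy as np,cv2
from workcell import cams
def ray(n,u,v):
    i=cams.camera_info(n);f=210/np.tan(np.radians(i["fovy"]/2));R=np.array(i["R"]);t=np.array(i["t"])
    return -R.T@t, R.T@np.array([(u-i["cx"])/f,(v-i["cy"])/f,1])
def plane(n,u,v,z):
    c,d=ray(n,u,v); return c+d*(z-c[2])/d[2]
def proj(n,X):
    i=cams.camera_info(n);f=210/np.tan(np.radians(i["fovy"]/2));p=np.array(i["R"])@X+i["t"]
    return i["cx"]+f*p[0]/p[2],i["cy"]+f*p[1]/p[2]
def yellow(im):
    h=cv2.cvtColor(im,cv2.COLOR_RGB2HSV); m=cv2.inRange(h,(20,120,110),(34,255,255))
    n,l,s,c=cv2.connectedComponentsWithStats(m); return [(c[k],s[k]) for k in range(1,n) if s[k][4]>25]
E
python3 - <<'E'
from h import *
im=cv2.imread("pics/top0.png")[:,:,::-1].copy(); sd=cv2.imread("pics/side0.png")[:,:,::-1].copy()
for c,s in yellow(im): 
    P=plane("top",*c,.042); print("top",c.round(1),s,P.round(4),"->side",np.round(proj("side",P),1))
for c,s in yellow(sd):
    if c[1]>180: print("side",c.round(1),s,plane("side",*c,.042).round(4))
cv2.imwrite("pics/crop.png",cv2.resize(im[150:290,180:420],None,fx=3.3,fy=3.3,interpolation=cv2.INTER_CUBIC)[:,:,::-1])
E
```

```text
top [3.9 1.6] [ 0  0 10  6 37] [1.0341 0.9747 0.042 ] ->side [385.  124.9]
top [319.2 112.3] [307 100  26  25 493] [0.7444 0.1272 0.042 ] ->side [386.2 237.2]
top [408.1 156.7] [396 144  25  26 252] [ 0.6303 -0.1056  0.042 ] ->side [367.1 309. ]
top [380.8 204.5] [375 199  12  12 102] [ 0.5044 -0.0349  0.042 ] ->side [286.8 289.6]
top [202.3 213. ] [197 208  11  11  96] [0.4755 0.4289 0.042 ] ->side [250.7 187.5]
top [339.  230.1] [334 225  11  11 100] [0.4364 0.0728 0.042 ] ->side [244.7 259.8]
top [246.  259.2] [241 254  11  11  98] [0.3576 0.3129 0.042 ] ->side [205.4 208.7]
side [249.5 190.5] [245 187  10   8  75] [0.4708 0.4096 0.042 ]
side [204.1 211.6] [199 207  11  10  99] [0.3547 0.2974 0.042 ]
side [386.9 250.7] [371 240  32  23 584] [0.7271 0.0728 0.042 ]
side [242.7 261.7] [236 257  15  10 109] [0.4322 0.0663 0.042 ]
side [199.8 310.1] [175 278  48  60 760] [ 0.3521 -0.0742  0.042 ]
side [285.8 294. ] [278 287  16  15 190] [ 0.5006 -0.0476  0.042 ]
side [369.3 324.9] [351 310  35  33 500] [ 0.6217 -0.145   0.042 ]
```

View pics/crop.png

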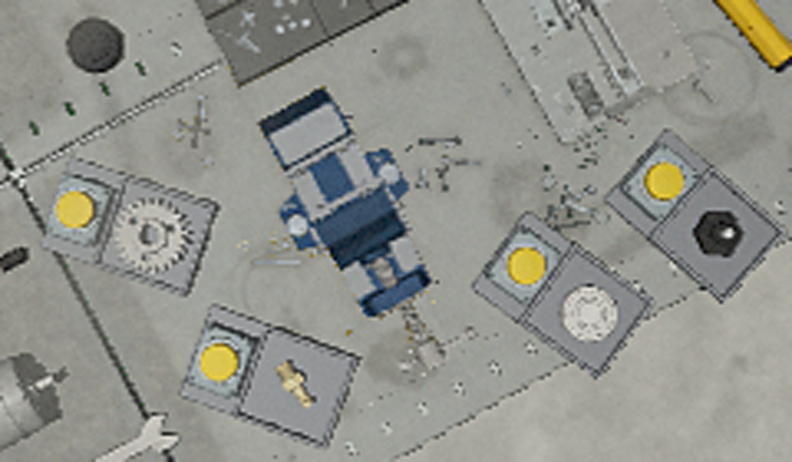

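The crop confirms it: gear at crop (150,235), brass fitting at (295,383), bright bearing ring at (590,312), black star knob at (715,232). The black disc at (95,45) is the look-alike. Order of pressing: key (340,231), then (203,214), then (247,261).

```bash
python3 -m handwheel '-1 .6 .75 0 0;-1 .6 .75 0 0;-1 .6 .75 0 0;-1 .6 .75 0 0;-1 .6 .75 0 0;-1 .6 .75 0 0;-1 .6 .75 0 0;-1 .6 .75 0 0;-1 .6 .75 0 0;-1 .6 .75 0 0' 20; python3 -m handwheel '-1 0 .9 0 0;-1 0 .9 0 0;-1 0 .9 0 0;-1 0 .9 0 0;-1 0 .9 0 0;-1 0 .9 -.5 0;-1 0 .9 -.8 0;-1 0 0 -.8 0;-1 0 0 -.8 0;-1 0 0 0 0'; python3 - <<'E'
from h import *
from workcell import get_state
s=get_state();p=np.array(s["position"]);print(p)
for n in("top","side"):
    im=cams.capture(n);q=np.round(proj(n,p));print(n,q)
    u,v=q.astype(int);cv2.imwrite(f"pics/{n}1.png",im[:,:,::-1])
a=[cv2.imread(f"pics/{n}1.png") for n in("top","side")]
o=[]
for n,im in zip(("top","side"),a):
    u,v=map(int,proj(n,p));c=im[v-50:v+50,u-50:u+50];c=cv2.resize(c,None,fx=4,fy=4,interpolation=cv2.INTER_CUBIC);cv2.drawMarker(c,(200,200),(0,0,255));o.append(c)
cv2.imwrite("pics/c1.png",np.hstack(o))
E
```

```text
t: 0.93
position: [0.4324, -0.1869, 0.2312]
orientation: [-0.0, 0.983, 0.186, -0.0]
contact_force: [0.7, -0.2, -0.3]
finger_gap: -0.0
finger_force: 0.0
t: 1.77
position: [0.4278, 0.0592, 0.115]
orientation: [-0.001, 0.982, 0.187, -0.005]
contact_force: [-0.5, -0.2, -0.6]
finger_gap: 0.0004
finger_force: 0.0
[0.4277715  0.05922026 0.11495771]
top [348. 234.]
side [240. 231.]
```

View pics/c1.png

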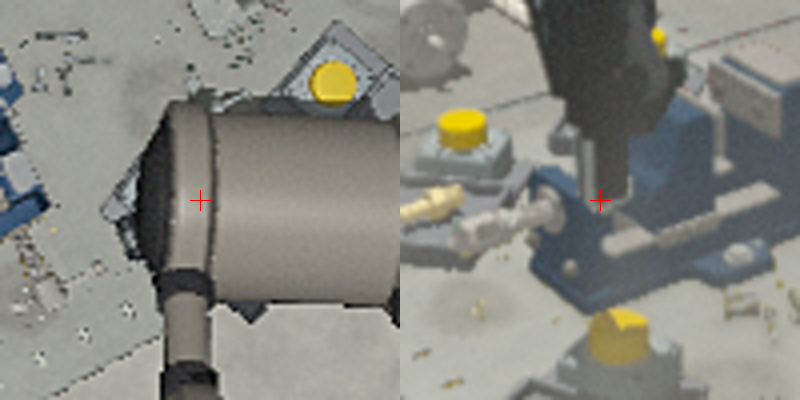

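The side crop shows the shut fingertips at the projected mark (600,200), so the calibration agrees. The bearing key is just below at (618,322). Now I'll line up over it.

```bash
python3 -m handwheel '-1 .1 .17 0 0;-1 .1 .17 0 0;-1 0 0 -.5 0;-1 0 0 -.5 0;-1 0 0 -.5 0;-1 0 0 0 0;-1 0 0 0 0;-1 0 0 0 0;-1 0 0 0 0;-1 0 0 0 0'
```

```text
t: 2.7
position: [0.4407, 0.072, 0.0609]
orientation: [0.0, 0.983, 0.186, 0.001]
contact_force: [-1.0, -0.4, -0.4]
finger_gap: -0.0003
finger_force: 0.0
```

```bash
python3 -m handwheel '-1 -.1 0 -.1 0;-1 0 0 -.1 0;-1 0 0 -.08 0;-1 0 0 -.08 0;-1 0 0 -.07 0;-1 0 0 -.07 0;-1 0 0 -.05 0;-1 0 0 0 0;-1 0 0 0 0;-1 0 0 0 0'
```

```text
t: 3.53
position: [0.4358, 0.072, 0.0376]
orientation: [0.0, 0.983, 0.186, 0.0]
contact_force: [0.0, 0.7, -0.1]
finger_gap: -0.0001
finger_force: 0.0
```

```bash
python3 -m handwheel '-1 0 0 -.04 0;-1 0 0 -.04 0;-1 0 0 -.04 0;-1 0 0 0 0;-1 0 0 0 0;-1 0 0 0 0;-1 0 0 0 0;-1 0 0 0 0;-1 0 0 0 0;-1 0 0 0 0'
```

```text
t: 4.37
position: [0.4357, 0.072, 0.0328]
orientation: [0.0, 0.983, 0.186, -0.0]
contact_force: [0.5, -0.2, 0.5]
finger_gap: -0.0001
finger_force: 0.0
```

```bash
python3 -m handwheel '-1 0 0 .5 0;-1 0 0 .95 0;-1 0 0 .95 0;-1 0 0 .95 0;-1 0 0 .95 0;-1 0 .5 0 0;-1 0 .9 0 0;-1 0 .9 0 0;-1 0 .9 0 0;-1 0 .9 0 0'; python3 - <<'E'
from h import *
im=cams.capture("side");cv2.imwrite("pics/side2.png",im[:,:,::-1])
a=cv2.imread("pics/side0.png")
o=[cv2.resize(x[235:325,195:320],None,fx=3.2,fy=3.2,interpolation=cv2.INTER_CUBIC) for x in(a,im[:,:,::-1])]
cv2.imwrite("pics/c2.png",np.hstack(o))
for c,s in yellow(im):
    if c[1]>180: print("side",c.round(1),s)
E
```

```text
t: 5.2
position: [0.4354, 0.2375, 0.205]
orientation: [0.0, 0.983, 0.186, 0.0]
contact_force: [1.0, -0.8, 0.9]
finger_gap: 0.0005
finger_force: 0.0
side [249.5 190.4] [245 187  10   8  73]
side [204.1 211.6] [199 207  11  10  97]
side [386.9 250.7] [371 240  32  23 589]
side [243.4 265.2] [236 261  15   9 105]
side [199.6 310. ] [175 278  48  60 769]
side [285.8 294.1] [278 287  16  15 190]
side [369.2 324.9] [351 310  35  34 499]
```

View pics/c2.png

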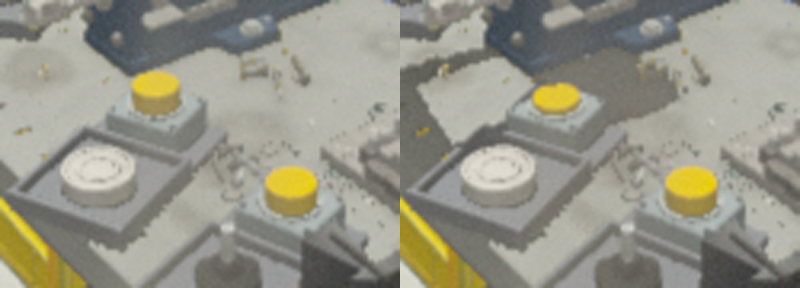

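The bearing key at (555,100) in the right half now stands visibly lower. Its top went from row 257 to 261, about 9 mm, so it is down. The bearing has not moved. Next is the gear key.

```bash
python3 -m handwheel '-1 .2 .9 0 0;-1 .2 .9 0 0;-1 .2 .9 0 0;-1 .2 .9 0 0;-1 .2 .9 0 0;-1 0 .28 -.3 0;-1 0 0 -.8 0;-1 0 0 -.9 0;-1 0 0 -.9 0;-1 0 0 0 0'; python3 -m handwheel '-1 0 0 -.3 0;-1 0 0 -.2 0;-1 0 0 0 0;-1 0 0 0 0;-1 0 0 0 0;-1 0 0 0 0;-1 0 0 0 0;-1 0 0 0 0;-1 0 0 0 0;-1 0 0 0 0'
```

```text
t: 6.08
position: [0.4714, 0.4238, 0.0807]
orientation: [0.003, 0.983, 0.186, -0.007]
contact_force: [-0.9, -0.9, -1.6]
finger_gap: 0.0001
finger_force: 0.0
t: 6.92
position: [0.4757, 0.4272, 0.069]
orientation: [-0.0, 0.983, 0.186, 0.0]
contact_force: [0.1, -0.5, -0.1]
finger_gap: -0.0001
finger_force: 0.0
```

```bash
python3 -m handwheel '-1 0 .04 -.25 0;-1 0 0 -.2 0;-1 0 0 -.08 0;-1 0 0 -.08 0;-1 0 0 -.07 0;-1 0 0 -.06 0;-1 0 0 -.04 0;-1 0 0 -.04 0;-1 0 0 0 0;-1 0 0 0 0'
```

```text
t: 7.75
position: [0.476, 0.4289, 0.0361]
orientation: [-0.0, 0.983, 0.186, 0.0]
contact_force: [-0.3, 0.3, 0.2]
finger_gap: -0.0
finger_force: 0.0
```

```bash
python3 -m handwheel '-1 0 0 -.04 0;-1 0 0 -.04 0;-1 0 0 0 0;-1 0 0 0 0;-1 0 0 0 0;-1 0 0 0 0;-1 0 0 0 0;-1 0 0 0 0;-1 0 0 0 0;-1 0 0 0 0'; python3 -m handwheel '-1 0 0 .5 0;-1 0 0 .9 0;-1 0 0 .9 0;-1 0 0 .9 0;-1 -.6 -.6 0 0;-1 -.6 -.6 0 0;-1 -.6 -.6 0 0;-1 -.6 -.6 0 0;-1 -.6 -.5 0 0;-1 0 0 0 0'; python3 - <<'E'
from h import *
im=cams.capture("side");cv2.imwrite("pics/side3.png",im[:,:,::-1])
a=cv2.imread("pics/side0.png")
o=[cv2.resize(x[165:255,170:295],None,fx=3.2,fy=3.2,interpolation=cv2.INTER_CUBIC) for x in(a,im[:,:,::-1])]
cv2.imwrite("pics/c3.png",np.hstack(o))
for c,s in yellow(im):
    if c[1]>180: print("side",c.round(1),s)
E
```

```text
t: 8.58
position: [0.4757, 0.4288, 0.0328]
orientation: [0.0, 0.983, 0.186, 0.0]
contact_force: [0.4, 1.0, 0.3]
finger_gap: -0.0001
finger_force: 0.4
t: 9.42
position: [0.3503, 0.309, 0.1601]
orientation: [0.001, 0.983, 0.186, -0.003]
contact_force: [-0.2, 1.0, -0.7]
finger_gap: 0.0003
finger_force: 0.0
side [249.4 191.7] [245 189  10   6  47]
side [204.3 211.9] [199 207  12  10  98]
side [387.  250.7] [371 240  32  23 585]
side [243.3 265.3] [237 261  14   9  99]
side [199.8 310.2] [175 278  48  60 762]
side [285.8 294.1] [278 287  16  15 187]
side [369.2 324.9] [351 310  35  34 500]
```

View pics/c3.png

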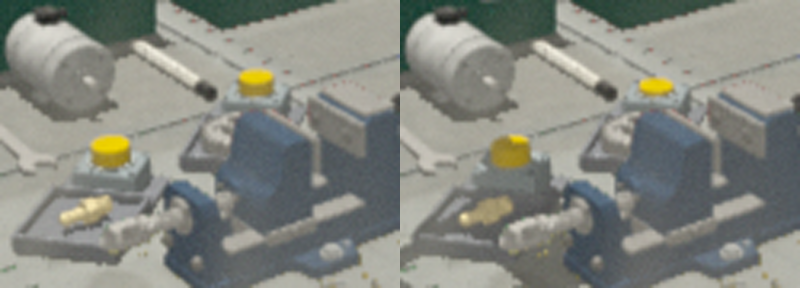

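The gear key at (656,87) is now nearly flush like the bearing's, so it is down. The fitting key at (510,152) is still up. Now the fitting key.

```bash
python3 -m handwheel '-1 .15 .1 0 0;-1 0 0 -.7 0;-1 0 0 -.7 0;-1 0 0 -.5 0;-1 0 0 -.2 0;-1 0 0 0 0;-1 0 0 0 0;-1 0 0 0 0;-1 0 0 0 0;-1 0 0 0 0'
```

```text
t: 10.3
position: [0.3624, 0.3173, 0.0779]
orientation: [-0.0, 0.983, 0.186, 0.001]
contact_force: [-0.5, 0.4, 0.4]
finger_gap: 0.0001
finger_force: 0.0
```

```bash
python3 -m handwheel '-1 -.12 -.11 -.3 0;-1 0 0 -.25 0;-1 0 0 -.15 0;-1 0 0 -.08 0;-1 0 0 -.08 0;-1 0 0 -.07 0;-1 0 0 -.07 0;-1 0 0 -.05 0;-1 0 0 0 0;-1 0 0 0 0'
```

```text
t: 11.13
position: [0.3569, 0.3124, 0.0348]
orientation: [0.0, 0.983, 0.186, -0.0]
contact_force: [0.0, 0.8, -0.3]
finger_gap: 0.0003
finger_force: 0.0
```

```bash
python3 -m handwheel '-1 0 0 -.05 0;-1 0 0 0 0;-1 0 0 0 0;-1 0 0 0 0;-1 0 0 0 0;-1 0 0 0 0;-1 0 0 .5 0;-1 0 0 .9 0;-1 0 0 .9 0;-1 0 0 .9 0'; python3 -m handwheel '-1 0 0 .9 0;-1 0 0 .9 0;-1 0 0 0 0;-1 0 0 0 0;-1 0 0 0 0;-1 0 0 0 0;-1 0 0 0 0;-1 0 0 0 0;-1 0 0 0 0;-1 0 0 0 0'; python3 - <<'E'
from h import *
im=cams.capture("side")
cv2.imwrite("pics/c4.png",cv2.resize(im[170:320,170:320],None,fx=3.8,fy=3.8,interpolation=cv2.INTER_CUBIC)[:,:,::-1])
for c,s in yellow(im):
    if c[1]>180: print("side",c.round(1),s)
E
```

```text
t: 11.97
position: [0.3564, 0.3121, 0.1621]
orientation: [0.0, 0.983, 0.186, -0.001]
contact_force: [0.5, 1.1, -0.8]
finger_gap: -0.0001
finger_force: 0.0
t: 12.8
position: [0.3568, 0.3123, 0.2323]
orientation: [0.0, 0.983, 0.186, -0.001]
contact_force: [-0.4, -0.3, 0.1]
finger_gap: -0.0
finger_force: 0.0
side [249.4 191.7] [245 189  10   6  47]
side [204.5 213.5] [199 211  12   6  59]
side [387.  250.7] [371 240  32  23 587]
side [243.3 265.3] [237 261  14   9  97]
side [199.8 310.1] [175 278  48  60 764]
side [285.8 294. ] [278 287  16  15 189]
side [369.2 324.9] [351 310  35  34 500]
```

View pics/c4.png

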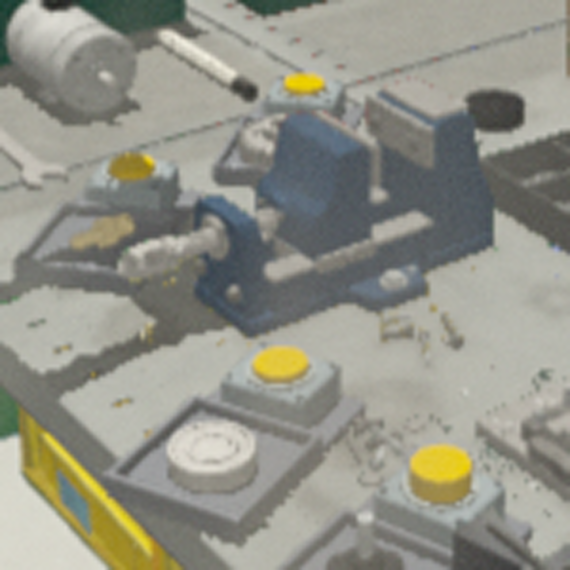

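The fitting key (130,165), gear key (305,83) and bearing key (280,363) are all down. The knob key (440,470) is up, the parts have not moved and the arm is clear.

```bash
python3 -c "from workcell import job_done; print(job_done())"
```

```text
the job is handed in; nothing more can be done
None
```

I pressed the bearing, gear and fitting keys down in that order, left the knob's key up, and handed the job in at about 13 s; the last picture showed all of this and the parts unmoved, but the hand-in returned no verdict.

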